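Fit the keyed tube mandrel to the turning stand

TASK

Fit the wide mandrel to the tube-turning stand: lift it by its square head out of the wooden rack, lower its keyed shaft into the hub of the turntable, turn it until the key drops into the keyway, and push it fully home against the ejector spring until its flange sits flat on the hub. Finish while still gripping it and holding it pressed home, since the spring lifts it again if you let go (someone will then tighten the clamp screw). Leave the narrow mandrel, the cardboard tube and the wooden disc where they are.

Things in the scene. Friction and masses are not known exactly. Their poses are not given: they have to be found in the camera images.
- wide_mandrel: Mandrel to fit, 0.35 kg, hanging by its flange in one of the rack's two places. Aluminium flange 72 mm dia., 14 mm thick; on top a square head 30 x 30 mm, 40 mm high, sides along body x and y; below, a steel shaft 26 mm dia., 46 mm long, the last 5 mm tapering to 20. Origin: on the axis in the plane of the flange's underside, z up: head z 14 to 54 mm, shaft 0 to -46 mm. Key on its +x side.
- key (a point): Outer lower end of the wide mandrel's key. The key is 8 mm wide, points along the mandrel's +x (at the start within 0.7 rad of world +x), reaches 17.5 mm from the axis and runs from 6 to 36 mm below the flange's underside, so the shaft's last 10 mm are plain and round. A thin dark index line on the flange's top and rim lies above it.
- hub_mouth (a point): Centre of the bore's mouth in the top face of the steel hub amid the turntable, 109 mm above the bench. z up, x towards the keyway (at the start within 0.7 rad of world +x). Hub 64 mm dia., 18 mm above the aluminium disc (150 mm dia.). Bore 28 mm dia.; keyway 11.5 mm wide, reaching 19 mm from the axis, full depth. Home: the flange's underside lies on the hub's face.
- ejector (a joint): Spring ejector in the bore, a flat brass pad 32 mm below the hub's mouth. Value: how far it is pressed down, m; 0 free, 0.014 when the mandrel is home. It resists with 5.5 N at first and 9 N at home, more than the mandrel's weight, so it lifts the mandrel 14 mm if that is let go.
- turntable (a joint): Turn of the turntable and its hub on the stand, rad, growing anticlockwise from above; at 0 the keyway points along the stand's x. It turns stiffly (about 0.3 N m, geared motor at rest).
- stand: The tube-turning stand, fixed to the bench: a grey casing 190 (x) x 250 (y) x 75 mm high, with the turntable on top at its middle. Origin: centre of the underside; x away from the control plate. A steel knife rest (bar 100 mm long along x, its top 129 mm above the bench) stands on the casing 100 mm from the spindle on the -y side.
- rack: Fixed wooden rack of two rails along its y axis, 320 mm long, 90 mm over both, the rails' tops 75 mm above the bench, with a 38 mm gap between them. Origin: centre of the underside. The two mandrels hang in it about 70 mm either side of its middle (140 mm apart).
- narrow_mandrel: Bystander: the other mandrel in the rack, the same as the wide one except that its flange is only 52 mm in diameter. Origin: on the axis in the plane of the flange's underside.
- tube: Bystander: an upright brown cardboard tube, 100 mm diameter, 110 mm high, beyond the stand. Origin: centre of its underside.
- disc: Bystander: a flat wooden disc, 74 mm diameter, 12 mm thick, lying beyond the rack. Origin: centre of its underside.
Not all that is in view belongs to the job. What is shaped like the wide_mandrel but blue or green is not meant.

How it is judged:
By the outcome, as a careful person would: the job done as asked, in the order asked, and still so for the second after the job is handed in, while the arm keeps its last pose, push and grip.
It also fails if it takes over 45 s, if anything falls off the work surface, if the arm or the gripper's body presses on something with over 40 N, if the wrist force passes 120 N, or if a joint passes its speed limit or range.

ROBOT

A 6-joint arm with a two-finger parallel gripper is mounted at the origin on the work surface. World frame = base frame: x ahead of the robot, y to its left, z up, the work surface at z = 0. Lengths are in m, angles in rad, forces in N, time in s.
With the tool pointing down it reaches from about 0.35 to 0.775 m from the base axis. Payload 5.5 kg.
Tool frame: the origin (TCP) lies between the finger pads; the fingertips stand 17 mm ahead of it and the grasp point (between the pads) lies 2 mm behind it (env.finger_overhang is the distance from the TCP to the fingertips, in m); z points along the fingers, y is the direction in which the jaws open and shut (so a half turn about z gives the same grasp; the last joint's range is limited). The gripper opens to 85 mm and grips with 20 to 120 N. Pads are 22 mm wide; open, the fingers measure 114 mm over their backs; the gripper's body (76 mm by 85 mm) begins 54 mm behind the grasp point. The pads swing forward as they close: fully open they stand 13 mm farther back than shut.
Start: joints at [0.969, 0.313, 0.046, 1.304, 0, 1.431], TCP at [0.256, 0.515, 0.248] pointing down, gripper open.
Joint ranges: [-2.76, 2.76], [-0.86, 1.69], [-1.03, 1.26], [-2.2, 2.34], [-1.47, 1.5], [-3.14, 3.14]. Speed limits (rad/s): [2.57, 2.57, 3.14, 3.14, 3.14, 3.14].

INTERFACE

Orientations are given as a unit quaternion [w, x, y, z].
In Python, from workcell import env gives the robot as it stands. The module is installed in compiled form; this text tells all that it offers.
- The arm moves only by the tool arm_command, never from a script. Its argument "moves" is a list of rows, each a list of 5 numbers: the closure, from 0 (fully open) to 1 (shut), then the shift along the tool's x, y, z in mm, then the turn about the tool's z in rad. In form: [[fingers, dx, dy, dz, turn], ...]. A call has 1 to 12 rows; each row is the pose to reach, as a shift and turn from the pose commanded when the call began, along the tool's axes at that moment; what a row does not reach only later rows make up. A row lasts 1/10 s, in which the tool goes at most 50 mm and 8.59 degrees, less where a joint would pass 70% of its speed; a pose out of reach is approached as far as the arm can. A call with a gripper value outside its range is refused whole. The fingers move at their own pace and stop on an object; "squeeze" is the grip in N (left out, the last holds). Time passes only in rows, so rows that repeat a pose let the fingers close. It gives the time, the measured TCP pose, the force and the opening at its end, in the units of the state.
- env.get_state(): the state, without advancing time (a new reading comes with each control period).
- env.read_camera(name): name is "scene" or "side" or "wrist"; returns (picture, depth): 420x560x3 uint8, blue, green, red; 420x560 float32, m along the optical axis (not along the pixel's ray), 0 where there is no reading.
- env.get_calibration(name): a dict with "fx", "fy", "cx", "cy" (pixels), "pose" (4x4, takes a point from camera to world coordinates). Camera axes: x right, y down, z forward; pixel columns grow to the right and rows downward; lengths in m; the calibration is good to about 2 mm. A picture is of the moment at which its call begins: read the wrist's pose just before it. get_calibration takes no time and is no camera call; for the wrist camera it gives the pose at the moment of the call.
- env.hand_in(): hands the job in, once; it reports no verdict.
The state is a dict: "clock": time; "joint_pos": joint angles; "qvel": joint speeds; "tau": joint torques, N m; "tcp_pos": TCP position; "orientation": TCP orientation; "wrist_force": force on the tool from outside, world axes, zero at the start; "ft_torque": the same for the moment, N m; "finger_gap": finger opening in m.
Only numpy, scipy, OpenCV 4.12 (cv2) and the standard library are available. Lean on these libraries where they do the work, as an engineer would, in place of code of your own. Each camera call takes 0.05 s, during which the arm holds its last target. There are 200 camera calls.

## Working session

There is one attempt and no reset: what is moved stays moved. The work goes in short steps, Python scripts to look and compute and a tool call to move; the robot and the scene stay as the last step left them, time stands still between calls to the robot, and variables do not carry over. Pictures are saved under pics/ and viewed, about 8 in all and at most 12, crops included, and the job is handed in when it is done.

Besides the shell and the picture viewer there is one more tool, called as a command line: name --pt "numbers of a row" for each row, then --argument value for the rest. arm_command: Moves the arm, as the interface text tells. Its arguments: {"type":"object","properties":{"moves":{"type":"array","items":{"type":"array","items":{"type":"number"}}},"squeeze":{"type":"number"}},"required":["moves"]}

```bash
mkdir -p pics
cat > h.py <<'E'
import numpy as np, cv2
from workcell import env
def grab(n):
    c=env.get_calibration(n); im,d=env.read_camera(n); return im,d,c
def pts(d,c):
    v,u=np.mgrid[:d.shape[0],:d.shape[1]]
    P=np.stack([(u-c['cx'])/c['fx']*d,(v-c['cy'])/c['fy']*d,d],-1)
    T=np.array(c['pose']); return P@T[:3,:3].T+T[:3,3]
def ray(u,v,c,z):
    T=np.array(c['pose']); r=T[:3,:3]@np.array([(u-c['cx'])/c['fx'],(v-c['cy'])/c['fy'],1]); o=T[:3,3]
    return o+r*(z-o[2])/r[2]
def proj(p,c):
    T=np.array(c['pose']); q=T[:3,:3].T@(np.array(p)-T[:3,3]); return q[0]/q[2]*c['fx']+c['cx'],q[1]/q[2]*c['fy']+c['cy']
E
python3 - <<'E'
from h import *
s=env.get_state(); print(s)
for n in ['scene','side','wrist']:
    im,d,c=grab(n); cv2.imwrite(f'pics/{n}0.png',im); np.savez(f'pics/{n}0.npz',im=im,d=d,**c); print(n,c['fx'],np.round(c['pose'],3).tolist())
a=[cv2.imread(f'pics/{n}0.png') for n in ['scene','side']]
cv2.imwrite('pics/two.png',cv2.resize(np.vstack(a),None,fx=.71,fy=.71))
E
```

```text
{'clock': 0.0, 'joint_pos': array([9.69404453e-01, 3.14009310e-01, 4.49727365e-02, 1.30361091e+00,
       3.88345603e-06, 1.43117159e+00]), 'qvel': array([-0.0003234 , -0.00047152, -0.00032819,  0.00060017,  0.00060638,
        0.00052202]), 'tau': array([ 2.77264953e-04, -4.80625892e+01,  2.98534155e+01,  1.94489595e-02,
       -2.23346615e-04, -9.47483159e-06]), 'tcp_pos': array([0.25592204, 0.51436218, 0.24740123]), 'orientation': array([-3.36951726e-04,  2.28837638e-01,  9.73464164e-01, -8.62068037e-04]), 'wrist_force': array([ 0.37806891, -0.85422201,  0.63195241]), 'ft_torque': array([-0.00298652, -0.01193519, -0.02762999]), 'finger_gap': 0.08526512385020385}
scene 516.103357767539 [[0.508, 0.471, -0.721, 1.354], [0.861, -0.256, 0.439, -0.416], [0.023, -0.844, -0.536, 0.651], [0.0, 0.0, 0.0, 1.0]]
side 474.40254863375867 [[-0.974, -0.134, 0.18, 0.41], [-0.225, 0.584, -0.78, 0.791], [-0.001, -0.801, -0.599, 0.646], [0.0, 0.0, 0.0, 1.0]]
wrist 336.60132121581273 [[0.445, 0.858, 0.255, 0.191], [0.895, -0.427, -0.127, 0.546], [-0.0, 0.285, -0.958, 0.373], [0.0, 0.0, 0.0, 1.0]]
```

View pics/scene0.png

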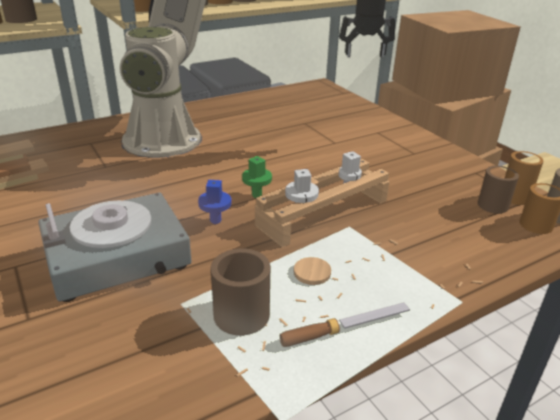

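View pics/side0.png

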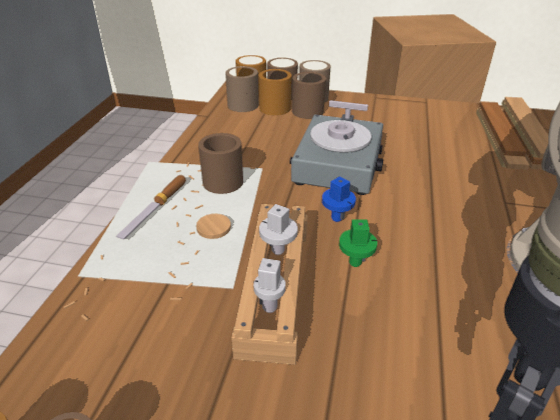

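Scene view: the candidates are blue (214,195), green (257,172), grey with the bigger flange (303,185) and grey with the smaller flange (351,167). I choose the larger grey one, which is at (279,225) in the side view. The hub is at (110,215) in scene and (341,130) in side. Next I measure and check a close crop.

Run:
```python
from h import *
D={n:np.load(f'pics/{n}0.npz') for n in ['scene','side']}
B={'scene':[(270,150,400,220),(60,180,160,260)],'side':[(240,190,320,320),(300,100,385,160)]}
rows=[]
for n in D:
    im,d=D[n]['im'],D[n]['d']; c=D[n]; P=pts(d,c)
    hsv=cv2.cvtColor(im,cv2.COLOR_BGR2HSV)
    grey=(hsv[...,1]<60)&(hsv[...,2]>110)
    for i,(a,b,e,f) in enumerate(B[n]):
        m=np.zeros_like(grey); m[b:f,a:e]=grey[b:f,a:e]; m&=d>0
        k,l,st,ce=cv2.connectedComponentsWithStats(m.astype(np.uint8))
        for j in range(1,k):
            if st[j,4]<40: continue
            p=P[l==j]; 
            print(n,i,st[j].tolist(),'med',np.round(np.median(p,0),3),'z5-95',np.round(np.percentile(p[:,2],[5,50,98]),3))
            zt=np.percentile(p[:,2],98)
            for lo,hi in [(zt-.006,zt+.004),(.08,.094),(.103,.113),(.086,.096)]:
                q=p[(p[:,2]>lo)&(p[:,2]<hi)]
                if len(q)>15: print('   z %.3f-%.3f'%(lo,hi),len(q),'mid',np.round((q.max(0)+q.min(0))/2,3),'ext',np.round(np.ptp(q,axis=0),3))
        w=im[b:f,a:e]; rows.append(cv2.resize(w,(390,290),interpolation=cv2.INTER_CUBIC))
cv2.imwrite('pics/crop1.png',np.vstack([np.hstack(rows[:2]),np.hstack(rows[2:])]))
```

```text
scene 0 [339, 151, 23, 32, 540] med [0.553 0.255 0.099] z5-95 [0.074 0.099 0.129]
   z 0.123-0.133 103 mid [0.543 0.264 0.127] ext [0.031 0.033 0.008]
   z 0.080-0.094 170 mid [0.544 0.262 0.087] ext [0.049 0.049 0.014]
   z 0.103-0.113 70 mid [0.544 0.264 0.108] ext [0.033 0.032 0.01 ]
   z 0.086-0.096 132 mid [0.544 0.262 0.091] ext [0.049 0.049 0.01 ]
scene 0 [285, 169, 34, 34, 796] med [0.572 0.113 0.09 ] z5-95 [0.076 0.09  0.129]
   z 0.123-0.133 120 mid [0.561 0.121 0.127] ext [0.035 0.035 0.007]
   z 0.080-0.094 393 mid [0.561 0.121 0.087] ext [0.073 0.072 0.014]
   z 0.103-0.113 67 mid [0.561 0.118 0.108] ext [0.033 0.031 0.01 ]
   z 0.086-0.096 324 mid [0.561 0.122 0.091] ext [0.073 0.071 0.01 ]
scene 1 [60, 193, 100, 67, 5089] med [ 0.517 -0.27   0.089] z5-95 [0.073 0.089 0.109]
   z 0.103-0.113 486 mid [ 0.49  -0.268  0.107] ext [0.067 0.065 0.008]
   z 0.080-0.094 2303 mid [ 0.489 -0.276  0.087] ext [0.155 0.162 0.014]
   z 0.103-0.113 499 mid [ 0.49  -0.267  0.107] ext [0.067 0.066 0.008]
   z 0.086-0.096 2200 mid [ 0.489 -0.269  0.091] ext [0.155 0.148 0.01 ]
side 0 [24
[... 907 characters left out ...]
-0.364  0.119] z5-95 [0.088 0.119 0.128]
   z 0.122-0.132 112 mid [ 0.486 -0.364  0.125] ext [0.099 0.018 0.006]
   z 0.080-0.094 22 mid [ 0.488 -0.376  0.088] ext [0.015 0.027 0.011]
   z 0.103-0.113 25 mid [ 0.485 -0.366  0.108] ext [0.089 0.009 0.01 ]
   z 0.086-0.096 20 mid [ 0.486 -0.368  0.091] ext [0.011 0.008 0.009]
side 1 [300, 115, 83, 45, 3029] med [ 0.492 -0.237  0.081] z5-95 [0.072 0.081 0.108]
   z 0.102-0.112 264 mid [ 0.492 -0.265  0.106] ext [0.063 0.067 0.009]
   z 0.080-0.094 1170 mid [ 0.492 -0.271  0.087] ext [0.149 0.165 0.014]
   z 0.103-0.113 248 mid [ 0.492 -0.265  0.107] ext [0.063 0.067 0.008]
   z 0.086-0.096 1067 mid [ 0.492 -0.266  0.091] ext [0.148 0.153 0.01 ]
```

View pics/crop1.png

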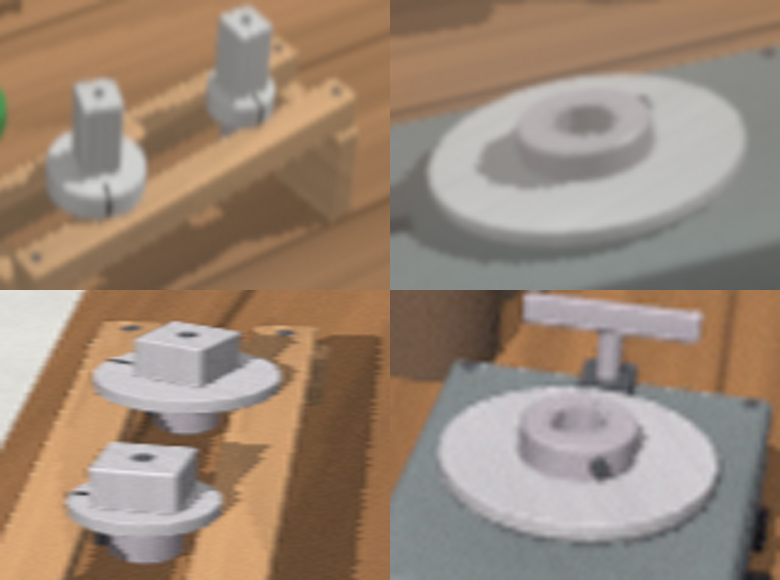

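The crop confirms the larger grey flange (72 mm) at about (0.561, 0.124), with its index line roughly toward +x. The top of its head is at z≈0.129. The narrow one is 50 mm, and the hub is at about (0.491, -0.267) with its top at z≈0.109. I go above the mandrel first.

arm_command --pt "0 -447 -213 0 0" --pt "0 -447 -213 0 0" --pt "0 -447 -213 0 0" --pt "0 -447 -213 0 0" --pt "0 -447 -213 0 0" --pt "0 -447 -213 0 0" --pt "0 -447 -213 0 0" --pt "0 -447 -213 0 0" --pt "0 -447 -213 0 0" --pt "0 -447 -213 0 0" --pt "0 -447 -213 0 0" --pt "0 -447 -213 0 0"

```text
clock: 1.35
tcp_pos: [0.5616, 0.1239, 0.2475]
orientation: [-0.001, 0.23, 0.973, -0.0]
wrist_force: [-0.5, 1.1, -0.5]
finger_gap: 0.0854
```

Run:
```python
from h import *
im,d,c=grab('wrist'); cv2.imwrite('pics/w1.png',im); np.savez('pics/w1.npz',im=im,d=d,**c)
```

arm_command --pt "0 -112 -381 0 0" --pt "0 -112 -381 0 0" --pt "0 -112 -381 0 0" --pt "0 -112 -381 0 0" --pt "0 -112 -381 0 0" --pt "0 -112 -381 0 0" --pt "0 -112 -381 0 0" --pt "0 -112 -381 0 0" --pt "0 -112 -381 0 0" --pt "0 -112 -381 0 0" --pt "0 -112 -381 0 0"

```text
clock: 2.5
tcp_pos: [0.4922, -0.2639, 0.2483]
orientation: [-0.0, 0.228, 0.974, 0.0]
wrist_force: [-0.2, 0.9, -0.8]
finger_gap: 0.0852
```

Run:
```python
from h import *
im,d,c=grab('wrist'); cv2.imwrite('pics/w2.png',im); np.savez('pics/w2.npz',im=im,d=d,**c)
s=env.get_state();print(s['clock'],s['tcp_pos'],s['joint_pos'])
a=np.load('pics/w1.npz')
u,v=map(int,proj((.561,.124,.129),a)); U,V=map(int,proj((.491,-.267,.109),c)); print(u,v,U,V)
def crop(im,u,v,r=75):
    u=np.clip(u,r,559-r);v=np.clip(v,r,419-r); print('origin',u-r,v-r); return cv2.resize(im[v-r:v+r,u-r:u+r],(400,400),interpolation=cv2.INTER_CUBIC)
cv2.imwrite('pics/w12.png',np.hstack([crop(a['im'],u,v),crop(im,U,V)]))
```

```text
2.55 [ 0.49234805 -0.26379268  0.24845084] [-6.35817593e-01  2.81348095e-01  2.74214577e-03  1.29260694e+00
  4.58174669e-04 -1.76926457e-01]
280 212 276 205
origin 205 137
origin 201 130
```

View pics/w12.png

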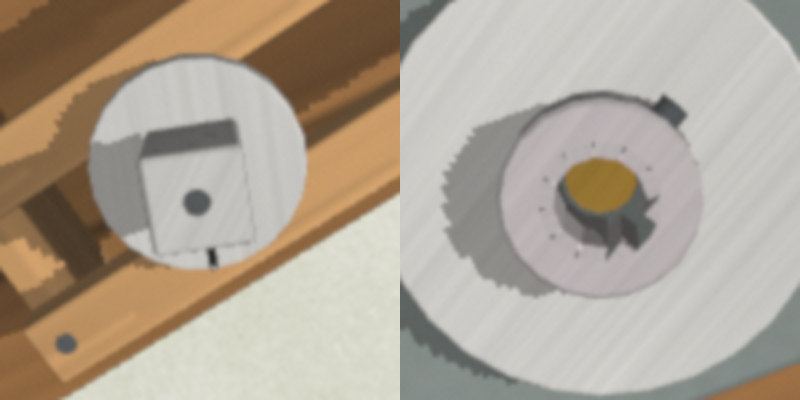

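```bash
cat >> h.py <<'E'
def rect(im,c,x,y,z,r=.04,n=390):
    # metric top view of plane z: right=+x, up=+y
    W=[(x-r,y+r),(x+r,y+r),(x+r,y-r),(x-r,y-r)]
    src=np.float32([proj((a,b,z),c) for a,b in W]); dst=np.float32([(0,0),(n,0),(n,n),(0,n)])
    return cv2.warpPerspective(im,cv2.getPerspectiveTransform(src,dst),(n,n),flags=cv2.INTER_CUBIC)
E
python3 - <<'E'
from h import *
a=np.load('pics/w1.npz');b=np.load('pics/w2.npz')
for n,c,bx,zs in [('m',a,(.561,.124),[(.121,.135),(.082,.095)]),('hub',b,(.491,-.267),[(.1,.114)])]:
    P=pts(c['d'],c)
    for lo,hi in zs:
        m=(P[...,2]>lo)&(P[...,2]<hi)&(np.hypot(P[...,0]-bx[0],P[...,1]-bx[1])<(.045 if n=='m' else .04))&(c['d']>0)
        q=P[m]; z=np.percentile(q[:,2],70)
        m=m&(abs(P[...,2]-z)<.003)
        cn=max(cv2.findContours(m.astype(np.uint8),0,1)[0],key=cv2.contourArea)
        w=np.array([ray(u,v,c,z)[:2] for u,v in cn[:,0]],np.float32)
        cc,r=cv2.minEnclosingCircle(w); mr=cv2.minAreaRect(w*1000)
        print(n,'z',z,'circ',np.round(cc,4),round(r,4),'rect',np.round(mr[0],1),np.round(mr[1],1),round(mr[2],1))
cv2.imwrite('pics/r.png',np.hstack([rect(a['im'],a,.561,.124,.089),rect(b['im'],b,.491,-.267,.109)]))
E
```

```text
m z 0.12963801205446684 circ [0.56   0.1228] 0.02 rect [559.9 123. ] [29.7 30. ] 72.4
m z 0.0897646729602303 circ [0.5601 0.1229] 0.0359 rect [559.8 122.9] [70.5 70.6] 63.4
hub z 0.10964598159618996 circ [ 0.4901 -0.2672] 0.0318 rect [ 490.1 -267.2] [62.8 62.4] 63.7
```

View pics/r.png

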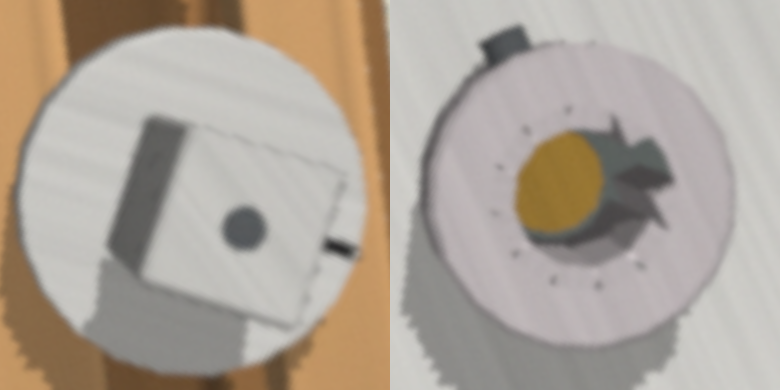

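Run:
```python
from h import *
c=np.load('pics/w2.npz'); P=pts(c['d'],c)
# hub-face level test along circles: cast points on plane z=.1095 and read depth height there
im=c['im']
for r in (.0155,.017,.018,.0195,.021):
    out=[]
    for t in range(-90,120,3):
        a=np.radians(t); u,v=proj((.4901+r*np.cos(a),-.2672+r*np.sin(a),.1095),c)
        z=P[int(round(v)),int(round(u)),2]; out.append('%d:%d'%(t,round((z-.1095)*1000)) if z<.1065 else '')
    print(r,' '.join(o for o in out if o))
cv2.imwrite('pics/k.png',cv2.resize(rect(im,c,.49,-.267,.1095,.022,600),(600,600)))
```

```text
0.0155 -15:-8 -12:-5 -9:-4 6:-7 9:-9 12:-12 15:-13 18:-20 21:-24 24:-32 27:-34 30:-34 33:-35 36:-35 39:-34 42:-35 57:-4 63:-5 66:-8
0.017 -21:-5 6:-3 9:-9 12:-9 15:-14 18:-36 21:-33 24:-35 27:-34 33:-36 36:-34 39:-34 42:-34 66:-5 99:-4
0.018 -21:-4 9:-6 12:-7 15:-14 18:-34 21:-35 24:-35 27:-34 30:-33 33:-34 36:-35 39:-34 42:-33
0.0195 -48:-35 18:-34
0.021
```

View pics/k.png

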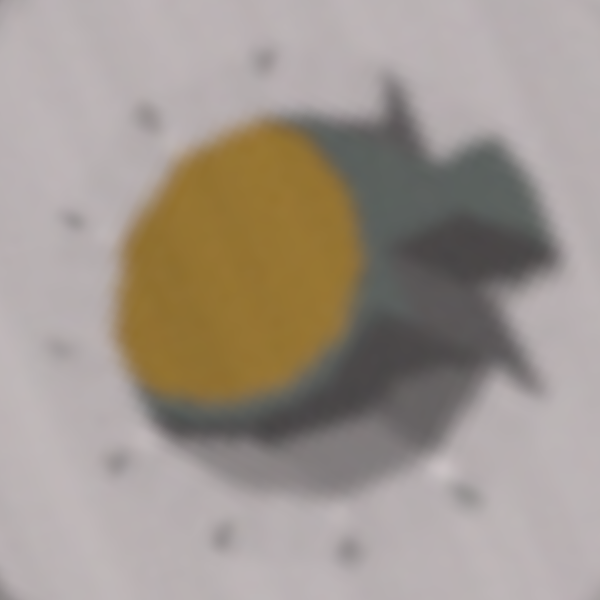

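The crop shows the keyway centred at about 25° (corners at roughly 10° and 40°), with hub centre (0.4901, -0.2672). The mandrel's key is at -17.5° and its centre is at (0.560, 0.1229). I now go over the mandrel with the jaws squared to the head.

arm_command --pt "0 111.5 376.5 20 -0.156" --pt "0 111.5 376.5 20 -0.156" --pt "0 111.5 376.5 20 -0.156" --pt "0 111.5 376.5 20 -0.156" --pt "0 111.5 376.5 20 -0.156" --pt "0 111.5 376.5 20 -0.156" --pt "0 111.5 376.5 20 -0.156" --pt "0 111.5 376.5 20 -0.156" --pt "0 111.5 376.5 60 -0.156" --pt "0 111.5 376.5 90 -0.156" --pt "0 111.5 376.5 90 -0.156" --pt "0 111.5 376.5 90 -0.156"

```text
clock: 3.75
tcp_pos: [0.5591, 0.122, 0.1587]
orientation: [-0.001, 0.151, 0.989, -0.0]
wrist_force: [0.5, -0.3, 0.2]
finger_gap: 0.0854
```

Run:
```python
from h import *
im,d,c=grab('wrist'); cv2.imwrite('pics/w3.png',im); np.savez('pics/w3.npz',im=im,d=d,**c)
s=env.get_state();print(s['clock'],s['tcp_pos'],s['orientation'],s['wrist_force'])
P=pts(d,c); m=(abs(P[...,2]-.1296)<.004)&(np.hypot(P[...,0]-.56,P[...,1]-.123)<.03)
cn=max(cv2.findContours(m.astype(np.uint8),0,1)[0],key=cv2.contourArea)
w=np.array([ray(u,v,c,.1296)[:2]*1000 for u,v in cn[:,0]],np.float32); print(cv2.minAreaRect(w),np.median(P[m][:,2]))
```

```text
3.8 [0.56015782 0.12160568 0.15982318] [7.10703453e-04 1.51611980e-01 9.88439803e-01 2.40665969e-04] [ 0.4709576   0.62587918 -0.39628719]
((559.1199340820312, 122.97957611083984), (29.53631591796875, 30.67098617553711), 72.60858154296875) 0.12928471676520484
```

arm_command --pt "0 0 1 25 0" --pt "0 0 1 40 0" --pt "0 0 1 46 0" --pt "0 0 1 46 0" --pt "1 0 1 46 0" --pt "1 0 1 46 0" --pt "1 0 1 46 0" --pt "1 0 1 46 0" --pt "1 0 1 46 0" --pt "1 0 1 46 0" --pt "1 0 1 46 0" --pt "1 0 1 46 0" --squeeze 80

```text
clock: 5.0
tcp_pos: [0.5608, 0.1219, 0.1132]
orientation: [0.001, 0.152, 0.988, 0.0]
wrist_force: [0.4, 0.6, 5.9]
finger_gap: 0.0289
```

arm_command --pt "1 0 0 -10 0" --pt "1 0 0 -30 0" --pt "1 0 0 -60 0" --pt "1 0 0 -95 0" --pt "1 0 0 -127 0" --pt "1 0 0 -127 0" --pt "1 0 0 -127 0"

```text
clock: 5.7
tcp_pos: [0.5602, 0.1216, 0.2391]
orientation: [0.0, 0.152, 0.988, -0.0]
wrist_force: [-0.0, -0.3, -3.1]
finger_gap: 0.0292
```

Run:
```python
from h import *
s=env.get_state();print(s['clock'],s['tcp_pos'],s['orientation'],s['wrist_force'],s['ft_torque'],s['finger_gap'])
for n in ['scene','side']:
    im,d,c=grab(n); np.savez(f'pics/{n}1.npz',im=im,d=d,**c)
    P=pts(d,c)
    hsv=cv2.cvtColor(im,cv2.COLOR_BGR2HSV)
    m=(hsv[...,1]<60)&(np.hypot(P[...,0]-.56,P[...,1]-.122)<.05)
    for lo,hi in [(.202,.216),(.155,.195),(.216,.224)]:
        q=P[m&(P[...,2]>lo)&(P[...,2]<hi)]
        if len(q): print(n,lo,len(q),np.round((q.max(0)+q.min(0))/2,4),np.round(np.ptp(q,axis=0),4),q[:,2].min())
    b=P[(hsv[...,0]>100)&(hsv[...,0]<130)&(hsv[...,1]>180)&(hsv[...,2]>80)]; print('blue',np.median(b,0),b[:,2].max() if len(b) else 0)
```

```text
5.7 [0.56020579 0.12156352 0.23913981] [ 1.10514133e-04  1.52363317e-01  9.88324546e-01 -2.98192715e-06] [-0.04303317 -0.29257361 -3.08138954] [ 0.00917069 -0.01043697  0.02969969] 0.02915819670034351
scene 0.202 410 [0.5609 0.1203 0.2091] [0.0703 0.0729 0.0138] 0.2021905539150064
scene 0.155 158 [0.5677 0.1169 0.1736] [0.0235 0.0232 0.0335] 0.15684125131894538
scene 0.216 65 [0.5719 0.123  0.22  ] [0.035  0.0467 0.0079] 0.21604399355645615
blue [nan nan nan] 0
side 0.202 654 [0.5591 0.1262 0.2089] [0.0705 0.0671 0.0137] 0.2020236865902828
side 0.155 180 [0.5618 0.129  0.1704] [0.0286 0.0172 0.0302] 0.15526231870847446
side 0.216 69 [0.5591 0.1296 0.2199] [0.0345 0.0323 0.0076] 0.21611822315923157
blue [ 0.46449973 -0.0267806   0.0594007 ] 0.6458483466873097
  return _methods._mean(a, axis=axis, dtype=dtype,
  ret = um.true_divide(
```

arm_command --pt "1 -50 -392 0 -0.532" --pt "1 -50 -392 0 -0.532" --pt "1 -50 -392 0 -0.532" --pt "1 -50 -392 0 -0.532" --pt "1 -50 -392 0 -0.532" --pt "1 -50 -392 0 -0.532" --pt "1 -50 -392 0 -0.532" --pt "1 -50 -392 0 -0.532" --pt "1 -50 -392 0 -0.532" --pt "1 -50 -392 18 -0.532" --pt "1 -50 -392 34 -0.532" --pt "1 -50 -392 34 -0.532"

```text
clock: 7.0
tcp_pos: [0.4876, -0.2655, 0.2011]
orientation: [-0.003, -0.113, 0.994, 0.003]
wrist_force: [-0.8, 0.1, -3.8]
finger_gap: 0.0291
```

Run:
```python
from h import *
ps=[]
for _ in range(3):
    im,d,c=grab('wrist')
    s=env.get_state();ps.append(s['tcp_pos'])
print(s['clock'],np.mean(ps,0),s['orientation'],s['wrist_force'],s['joint_pos'][5])
A=[]
for n,b in [('scene',(60,110,190,240)),('side',(280,40,400,160))]:
    im,d,c=grab(n); np.savez(f'pics/{n}2.npz',im=im,d=d,**c)
    P=pts(d,c); hsv=cv2.cvtColor(im,cv2.COLOR_BGR2HSV)
    m=(hsv[...,1]<70)&(np.hypot(P[...,0]-.49,P[...,1]+.267)<.05)&(d>0)
    for l,lo,hi in [('flange',.165,.184),('shaft',.128,.162),('hub',.1035,.113),('disc',.086,.095)]:
        mm=m&(P[...,2]>lo)&(P[...,2]<hi)
        q=P[mm]; v,u=np.nonzero(mm)
        if len(q): print(n,l,len(q),'midpx',(u.min()+u.max())/2,'mid',np.round((q.max(0)+q.min(0))/2,4),np.round(np.ptp(q,axis=0),4))
    x0,y0,x1,y1=b; A.append(cv2.resize(im[y0:y1,x0:x1],(400,400),interpolation=cv2.INTER_CUBIC))
cv2.imwrite('pics/hov.png',np.hstack(A))
```

```text
7.15 [ 0.48912833 -0.26621513  0.20390462] [-4.07854839e-04 -1.13163116e-01  9.93576222e-01  4.84232418e-04] [-0.18978743  0.45578031 -2.19191053] -0.8693223576623739
scene flange 616 midpx 103.0 mid [ 0.4971 -0.2679  0.1747] [0.0612 0.0716 0.0185]
scene shaft 165 midpx 106.5 mid [ 0.4972 -0.2681  0.1427] [0.0214 0.0252 0.0292]
scene hub 431 midpx 109.0 mid [ 0.4904 -0.2681  0.1074] [0.0653 0.0636 0.0077]
scene disc 620 midpx 110.5 mid [ 0.4934 -0.2669  0.0911] [0.0928 0.0996 0.0077]
side flange 358 midpx 343.5 mid [ 0.4905 -0.261   0.1747] [0.0701 0.0672 0.0185]
side shaft 122 midpx 341.0 mid [ 0.4927 -0.2595  0.1418] [0.0286 0.0176 0.0274]
side hub 229 midpx 340.5 mid [ 0.492  -0.2626  0.1071] [0.0624 0.0636 0.0072]
side disc 315 midpx 341.0 mid [ 0.4901 -0.2601  0.091 ] [0.0993 0.0856 0.0078]
```

View pics/hov.png

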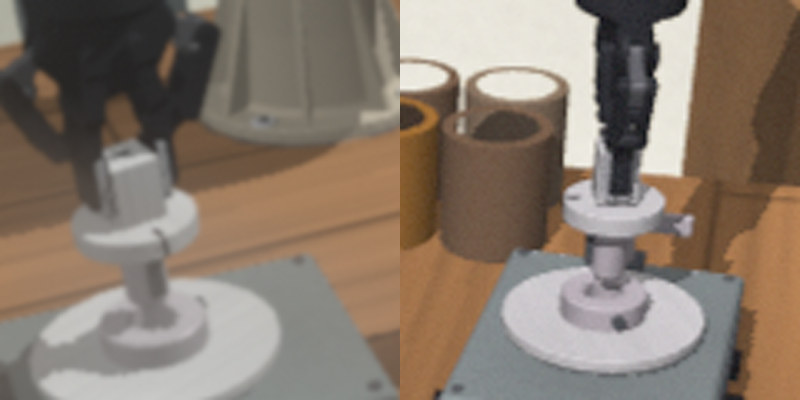

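Both views show the mandrel hanging plumb over the hub within about 1 mm, key about 12° short of the keyway. I enter the plain tip about 8 mm.

arm_command --pt "1 -1 -0.7 0 0" --pt "1 -1 -0.7 5 0" --pt "1 -1 -0.7 10 0" --pt "1 -1 -0.7 13 0" --pt "1 -1 -0.7 16 0" --pt "1 -1 -0.7 19 0" --pt "1 -1 -0.7 19 0" --pt "1 -1 -0.7 19 0"

```text
clock: 8.05
tcp_pos: [0.491, -0.2676, 0.1862]
orientation: [-0.0, -0.113, 0.994, 0.0]
wrist_force: [-0.0, -0.2, -3.8]
finger_gap: 0.0289
```

Run:
```python
from h import *
s=env.get_state();print(s['clock'],s['tcp_pos'],s['orientation'],s['wrist_force'],s['ft_torque'],s['finger_gap'])
```

```text
8.05 [ 0.49100409 -0.26764678  0.18621385] [-2.71624736e-05 -1.12830503e-01  9.93614243e-01  1.15953468e-04] [-8.85065279e-04 -1.95229033e-01 -3.78713433e+00] [ 0.0119559  -0.01700444  0.02293641] 0.028935794381143066
```

arm_command --pt "1 0 0 1 -0.07" --pt "1 0 0 1 -0.14" --pt "1 0 0 1 -0.21" --pt "1 0 0 1 -0.21" --pt "1 0 0 4 -0.21" --pt "1 0 0 7 -0.21" --pt "1 0 0 10 -0.21" --pt "1 0 0 10 -0.21"

```text
clock: 8.85
tcp_pos: [0.4907, -0.2674, 0.1755]
orientation: [-0.0, -0.216, 0.976, 0.0]
wrist_force: [1.0, 0.1, -2.7]
finger_gap: 0.0293
```

Run:
```python
from h import *
s=env.get_state();print(s['clock'],s['tcp_pos'],s['orientation'],s['wrist_force'],s['ft_torque'],s['finger_gap'])
```

```text
8.85 [ 0.4907042  -0.26741401  0.17553532] [-3.60678482e-04 -2.16179880e-01  9.76353362e-01  4.92681211e-04] [ 0.96184934  0.0825951  -2.67339727] [0.04878712 0.05418676 0.01664693] 0.029256421033594732
```

The key has dropped in (7 mm below the face, no force). I continue down against the spring.

arm_command --pt "1 0 0 4 0" --pt "1 0 0 8 0" --pt "1 0 0 12 0" --pt "1 0 0 15 0" --pt "1 0 0 18 0" --pt "1 0 0 20 0" --pt "1 0 0 20 0"

```text
clock: 9.55
tcp_pos: [0.491, -0.2676, 0.1565]
orientation: [0.0, -0.216, 0.976, 0.0]
wrist_force: [-1.5, 1.7, 2.8]
finger_gap: 0.029
```

Run:
```python
from h import *
s=env.get_state();print(s['clock'],s['tcp_pos'],s['orientation'],s['wrist_force'],s['ft_torque'],s['finger_gap'])
```

```text
9.55 [ 0.49096323 -0.26757462  0.15652256] [ 7.42195372e-05 -2.16372407e-01  9.76310901e-01  2.42566272e-05] [-1.49637114  1.71404143  2.83512258] [0.45885137 0.46976296 0.02266888] 0.029004464846358984
```

arm_command --pt "1 0 0 3 0" --pt "1 0 0 6 0" --pt "1 0 0 8 0" --pt "1 0 0 9 0" --pt "1 0 0 9 0"

```text
clock: 10.05
tcp_pos: [0.491, -0.2676, 0.1474]
orientation: [0.0, -0.216, 0.976, 0.0]
wrist_force: [-2.9, 1.8, 6.3]
finger_gap: 0.029
```

Run:
```python
from h import *
s=env.get_state();print(s['clock'],s['tcp_pos'],s['orientation'],s['wrist_force'],s['ft_torque'],s['finger_gap'])
```

```text
10.05 [ 0.49103456 -0.26759073  0.14737985] [ 6.32174259e-05 -2.16416846e-01  9.76301051e-01  5.19050038e-05] [-2.94917786  1.78847392  6.34389413] [ 0.55694061  0.74512984 -0.00714638] 0.028963778389363395
```

arm_command --pt "1 0.4 0.6 0 0" --pt "1 0.4 0.6 1 0" --pt "1 0.4 0.6 2 0" --pt "1 0.4 0.6 2 0"

```text
clock: 10.45
tcp_pos: [0.4909, -0.2675, 0.1472]
orientation: [0.001, -0.216, 0.976, -0.001]
wrist_force: [-4.8, 4.0, 15.5]
finger_gap: 0.0289
```

Run:
```python
from h import *
s=env.get_state();print(s['clock'],s['tcp_pos'],s['wrist_force'],s['ft_torque'],s['finger_gap'])
```

```text
10.45 [ 0.49087674 -0.26753463  0.14717222] [-4.82252879  4.02780821 15.54892593] [0.94444502 1.0872463  0.01152826] 0.028914387240710042
```

arm_command --pt "1 0.4 0.4 1 0" --pt "1 0.4 0.4 1 0" --pt "1 0.4 0.4 1 0" --squeeze 100

```text
clock: 10.75
tcp_pos: [0.4908, -0.2675, 0.1472]
orientation: [0.001, -0.216, 0.976, -0.001]
wrist_force: [-4.2, 4.0, 19.0]
finger_gap: 0.0289
```

Run:
```python
from h import *
A=[]
for n,b in [('scene',(60,160,160,260)),('side',(290,70,390,170))]:
    im,d,c=grab(n); np.savez(f'pics/{n}3.npz',im=im,d=d,**c)
    P=pts(d,c); hsv=cv2.cvtColor(im,cv2.COLOR_BGR2HSV)
    m=(hsv[...,1]<70)&(d>0)&(np.hypot(P[...,0]-.491,P[...,1]+.267)<.04)&(P[...,2]>.118)&(P[...,2]<.128)
    q=P[m]; r=np.hypot(q[:,0]-.491,q[:,1]+.267); q=q[(r>.022)&(r<.034)]
    zt=np.median(q[q[:,2]>.119][:,2]); q=q[abs(q[:,2]-zt)<.003]
    k=np.linalg.lstsq(np.c_[q[:,:2]-[.491,-.267],np.ones(len(q))],q[:,2],rcond=None)[0]
    print(n,'flange top z',round(zt,4),'plane',np.round(k,4),len(q))
    x0,y0,x1,y1=b; A.append(cv2.resize(im[y0:y1,x0:x1],(400,400),interpolation=cv2.INTER_CUBIC))
s=env.get_state();print(s['clock'],s['tcp_pos'],s['wrist_force'],s['ft_torque'],s['finger_gap'])
cv2.imwrite('pics/home.png',np.hstack(A))
```

```text
scene flange top z 0.1226 plane [-0.0103 -0.0058  0.1227] 250
side flange top z 0.1217 plane [-0.0024 -0.0052  0.1216] 123
10.85 [ 0.49082525 -0.26750352  0.14716598] [-4.65163956  4.95988826 19.30400079] [1.23348853 1.22325856 0.02445962] 0.028836847585838283
```

View pics/home.png

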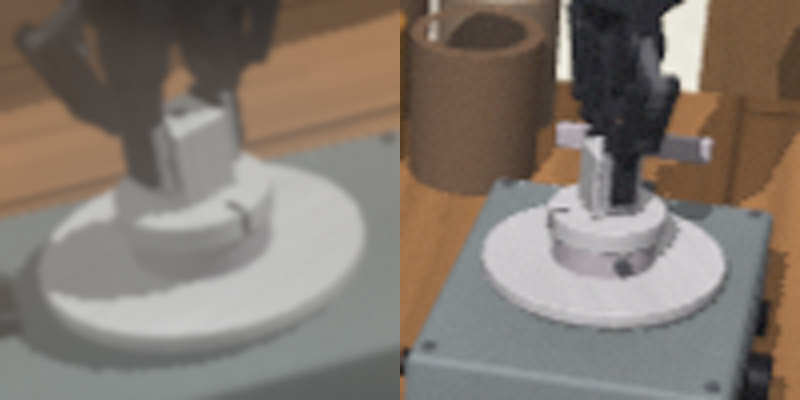

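Both views show the flange sitting on the hub with no gap. Its top is at z≈0.122, which puts the underside at about 0.108–0.109. The TCP stopped at 0.147 while the force rose well above what the spring gives, so it is home.

```bash
python3 -c "
from workcell import env
print(env.hand_in()); s=env.get_state(); print(s['clock'],s['tcp_pos'],s['wrist_force'])"
```

```text
the job is handed in; nothing more can be done
None
the job is handed in; nothing more can be done
```

The wide mandrel is fitted and fully home in the hub. I handed the job in at about 10.9 s, with the gripper still holding it pressed down at a 100 N squeeze.

I lifted it from the rack by its square head and entered the plain tip about 6 mm into the bore, with the key 12° short of the keyway. Then I turned it 12°; the key dropped in with no resistance, and I pushed down against the spring.

**Last checks**
- **Seating:** the TCP stopped at z = 0.147, as expected for home. The measured force rose from 6 to 19 N over the last 3 mm commanded, well beyond the spring's 9 N, so the flange is bearing on the hub.
- **Flange:** the flange top measured 0.1226 m from the scene camera and 0.1217 m from the side camera. That puts the underside within about 1 mm of the hub face at 0.109. The fitted tilt was under 0.7°, and both pictures show no visible gap.
- **Not resolved:** a sideways force of about 6.5 N and a moment of about 1.7 N m at the wrist remained. A 0.5 mm sideways shift to ease this force did not reduce it.

The narrow mandrel, tube and disc were not touched. I did not measure their positions again after the fit.

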